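Washed-up things back into their holders

ROBOT

A 7-joint arm with a two-finger parallel gripper is mounted at the origin on a cart in front of the work surface, level with it; the furniture and walls round the work are solid. World frame = base frame: x ahead of the robot, y to its left, z up, the work surface at z = 0. Lengths are in m, angles in rad, forces in N, time in s.
With the tool pointing down it reaches from about 0.425 to 0.925 m from the base axis. Payload 6.8 kg.
Tool frame: the origin (TCP) lies at the very end of the fingers, on their centre line; the grasp point (between the pads) lies 19 mm behind it; z points along the fingers, y is the line along which they close (so a half turn about z gives the same grasp; the last joint's range is limited). The gripper opens to 85 mm and grips with 20 to 120 N. Pads are 22 mm wide; open, the fingers measure 114 mm over their backs; the gripper's body (76 mm by 85 mm) begins 54 mm behind the grasp point. The pads swing forward as they close: fully open they stand 13 mm farther back than shut.
Start: joints at [-1.409, 0.477, 0.022, 1.555, -0.011, 1.109, -0.083], TCP at [0.18, 0.651, 0.231] pointing down, gripper open.
Joint ranges: [-2.96, 2.96], [-0.34, 2.1], [-1.41, 1.46], [0.24, 2.44], [-1.37, 4.51], [0.17, 1.92], [-2.96, 2.96]. Speed limits (rad/s): [2.39, 2.39, 3.14, 3.14, 3.14, 3.14, 3.14].

INTERFACE

Orientations are given as a unit quaternion [w, x, y, z].
In Python, from station import * gives the robot as it stands.
- The arm moves only by the tool jog_arm, never from a script. Its argument "moves" is one flat list of numbers, 7 for each row, row after row: the shift along the tool's x, y, z normalised to -1 to 1, where 1 is 20 mm, then the turn, a rotation vector about the tool's x, y, z normalised to -1 to 1, where 1 is 4 degrees, then the opening, from 0 (shut) to 1 (fully open). In form: [x, y, z, rx, ry, rz, claw, x, y, z, rx, ry, rz, claw, ...]. A call has exactly 8 rows; each row shifts and turns the commanded pose from where the row before left it, along the tool's axes as they then stand; what a row does not reach is not made up. A row lasts 1/12 s, in which the tool goes at most 41.7 mm and 7.16 degrees, less where a joint would pass 70% of its speed; a pose out of reach is approached as far as the arm can. A call with a number of a shift or a turn outside -1 to 1 is refused whole. A call with a gripper value outside its range is refused whole. The fingers move at their own pace and stop on an object; "grip_force" is the grip in N (left out, the last holds). Time passes only in rows, so rows that do not move let the fingers close, or fill a call up. It gives the time, the measured TCP pose, the force, the opening and the grip force at its end, in the units of the state.
- get_obs(): the state, without advancing time (a new reading comes with each control period).
- read_camera(name): name is "side" or "top" or "wrist"; returns a dict with "color" (400x640x3 uint8, blue, green, red), "fx", "fy", "cx", "cy" (pixels), "rvec" (rotation vector, rad) and "tvec" (3), from world to camera coordinates, as OpenCV has them. Camera axes: x right, y down, z forward; pixel columns grow to the right and rows downward; lengths in m; the calibration is good to about 2 mm. A picture is of the moment at which its call begins. There is no depth.
- hand_in(): hands the job in; it is judged then, once.
The state is a dict: "t": time; "q": joint angles; "joint_vel": joint speeds; "joint_torque": joint torques, N m; "eef_pos": TCP position; "tool_rot": TCP orientation; "contact_force": force on the tool from outside, world axes, zero at the start; "torque": the same for the moment, N m; "gripper_width": opening from 0.0 (shut) to 1.0 (fully open); "grasp_force": force on a finger pad.
Only numpy, scipy, OpenCV 4.12 (cv2) and the standard library are available. Lean on these libraries where they do the work, as an engineer would, in place of code of your own. Each camera call takes 0.05 s, during which the arm holds its last target. There are 200 camera calls.

TASK

Put the four washed-up things lying on the right of the worktop into the holders made for them on the left: the soap flat in the short dish, the scrubbing brush bristles down in the long tray, the egg cup upright in the round stand, and the meat mallet in both forks of its rest with its head away from you. Carry the heavy-headed mallet level, set each thing down rather than letting it drop, and do not shift the tall mug or the salt shaker.

Things in the scene. Friction and masses are not known exactly. Their poses are not given: they have to be found in the camera images.
- soap_bar: worn bar of yellow soap, 82 mm long (its y axis) x 52 mm wide (x axis) x 26 mm high, lying flat on the worktop in front of the robot, to the right; about 120 g. Origin: centre of the underside, z up. Take it across the 52 mm width. (The soap and brush on the ledge behind the sink are other ones.) A solid green box 160 mm high stands behind the things: carry clear of it
- scrub_brush: wooden scrubbing brush lying bristles down, 151 mm long (y axis) x 52 mm wide over the bristles (x axis) x 36 mm high, 110 g. Its solid core to pinch is 40 mm wide, 134 mm long and reaches from 0 to 21 mm above the underside: lower the fingertips to about 8 mm. Origin: centre of the underside, z up. Take it across the width at mid-length
- egg_cup: cream egg cup, 60 mm high, standing upright; the bowl at the top is 49 mm across, the foot smaller; 60 g. Origin: centre of the foot's underside, z up. Pinch the bowl (tapering slightly to the foot), about 45 mm above the underside
- mallet: meat mallet, steel head, wooden handle, 185 mm long, 300 g, head away from the robot. x axis: along the handle to the head. Origin: underside, below the balance point; handle axis 16 mm above. Head block 30 (x) x 50 (y) x 32 mm high, centre x=+54. Round neck 18 mm thick from x=+39 to -16, then the handle swells to 28 and ends in a 32 mm knob at x=-116. Gripped at x=0 it hangs level
- soap_dish: white oblong dish, the shorter of the two trays, outside 116 mm (x axis) x 84 mm (y), fixed to the worktop in front of the robot, to the left; inside 104 x 72 mm, floor 6 mm and rim top 11 mm above the worktop. Origin: centre of its underside, on the worktop
- brush_tray: long shallow wooden tray, outside 182 mm (x axis) x 80 mm (y), fixed; inside 170 x 68 mm, floor 6 mm and rim top 11 mm above the worktop. Origin: centre of its underside, on the worktop
- egg_stand: round wooden stand with a round pocket, outside 90 mm across, fixed; the pocket is about 68 mm across, its floor 4 mm and its rim 12 mm above the worktop. Origin: centre of its underside, on the worktop
- mallet_rest: fixed wooden rest: plank 150x56x8 mm with two upright U forks, 8 mm thick, flared tips 62 mm up. x axis: along it, away from the robot. Far fork (for the neck): x=+24, 32 wide, seat 30 above the worktop; near fork (handle): x=-80, 42 wide, seat 25. Origin: on the worktop; the seated mallet's origin is straight above it, 23 mm up, x axes alike, the head beyond the far fork
- enamel_mug: tall cream enamel mug with a green rim, 160 mm high, 125 mm across, standing at the back; a bystander, leave it. Origin: at its base, about 23 mm from the axis
- salt_shaker: glass salt shaker with a tin cap, 74 mm high, 42 mm across, standing behind the holders; a bystander, leave it. Origin: centre of its base

How it is judged:
At the end, for the whole second after the job is handed in: Soap and brush flat in their trays (centres within 18 mm, lengthwise within 0.2 rad), egg cup upright in its stand (16 mm), mallet level in both forks (15 mm, 0.2 rad, origin 19 to 28 mm up), all tilted under 0.1 rad, released, at rest; mug and shaker within 20 mm of where they stood (horizontal distance between soap_bar and soap_dish below 0.018 m and z of soap_bar in the frame of soap_dish between 0.003 and 0.01 m and angle between each of soap_bar, scrub_brush, egg_cup, mallet's own z axis and vertical below 0.1 rad and linear speed of each of soap_bar, scrub_brush, egg_cup, mallet below 0.01 m/s and angular speed of each of soap_bar, scrub_brush, egg_cup, mallet below 0.1 rad/s and angle between the y axis of soap_bar and the x axis of soap_dish, either way round below 0.2 rad and horizontal distance between scrub_brush and brush_tray below 0.018 m and z of scrub_brush in the frame of brush_tray between 0.003 and 0.01 m and angle between the y axis of scrub_brush and the x axis of brush_tray, either way round below 0.2 rad and horizontal distance between egg_cup and egg_stand below 0.016 m and z of egg_cup in the frame of egg_stand between 0.001 and 0.008 m and horizontal distance between mallet and mallet_rest below 0.015 m and z of mallet in the frame of mallet_rest between 0.019 and 0.028 m and angle between the x axis of mallet and the x axis of mallet_rest, either way round below 0.2 rad and distance of each of enamel_mug, salt_shaker from where it was at the start of the episode below 0.02 m); the robot touches nothing.
It fails at once if one of the four things is let fall or thrown (moves faster than 0.7 m/s with no finger on it) ((linear speed of soap_bar above 0.7 m/s and contact force between soap_bar and the fingers below 0.05 N) or (linear speed of scrub_brush above 0.7 m/s and contact force between scrub_brush and the fingers below 0.05 N) or (linear speed of egg_cup above 0.7 m/s and contact force between egg_cup and the fingers below 0.05 N) or (linear speed of mallet above 0.7 m/s and contact force between mallet and the fingers below 0.05 N)).
It fails at once if the mallet tips more than 23 degrees out of level (angle between mallet's own z axis and vertical above 0.4 rad).
It fails at once if the tall mug or the salt shaker is pushed more than 20 mm (distance of any of enamel_mug, salt_shaker from where it was at the start of the episode above 0.02 m).
It also fails if it takes over 128 s, if anything falls off the work surface, if the arm or the gripper's body presses on something with over 40 N, if the wrist force passes 120 N, or if a joint passes its speed limit or range.

## Working session

There is one attempt and no reset: what is moved stays moved. The work goes in short steps, Python scripts to look and compute and a tool call to move; the robot and the scene stay as the last step left them, time stands still between calls to the robot, and variables do not carry over. Pictures are saved under pics/ and viewed, at most 14 in all, crops included, and the job is handed in when it is done.

Besides the shell and the picture viewer there is one more tool, called after "Call:" by a JSON object that holds its "op" and its "data". jog_arm: Moves the arm, as the interface text tells. Scaled input: -1 to 1 covers 20 mm each way for a shift and 4 degrees each way for a turn. Its arguments: {"type":"object","properties":{"moves":{"type":"array"},"grip_force":{"type":"number"}},"required":["moves"]}

```bash
mkdir -p pics; cat > h.py <<'E'
from station import *
import numpy as np, cv2
from scipy.spatial.transform import Rotation as R
E
python3 - <<'E'
from h import *
o=get_obs(); print({k:np.round(v,3) for k,v in o.items()})
for n in ("top","side","wrist"):
    c=read_camera(n); cv2.imwrite(f"pics/{n}0.png",c["color"]); np.savez(f"{n}0.npz",**c)
    Rm=cv2.Rodrigues(np.array(c["rvec"],float))[0]; print(n,c["fx"],np.round(-Rm.T@np.array(c["tvec"]).ravel(),3),np.round(Rm,2).tolist())
E
```

```text
{'t': np.float64(0.0), 'q': array([-1.409,  0.478,  0.022,  1.556, -0.012,  1.109, -0.083]), 'joint_vel': array([-0.002,  0.001,  0.   , -0.   , -0.003, -0.   ,  0.001]), 'joint_torque': array([-0.0000e+00, -5.9644e+01,  1.6070e+00, -2.8120e+01,  1.2000e-02,
        9.0000e-03,  0.0000e+00]), 'eef_pos': array([0.18, 0.65, 0.23]), 'tool_rot': array([-0.   ,  0.134,  0.991, -0.001]), 'contact_force': array([-0.971, -1.024,  0.438]), 'torque': array([-0.092,  0.057,  0.001]), 'grasp_force': np.float64(0.0), 'gripper_width': np.float64(1.004)}
top 380.594583435568 [ 0.484 -0.022  1.222] [[0.01, -1.0, 0.01], [-0.99, -0.01, -0.12], [0.12, -0.01, -0.99]]
side 388.04707936605473 [0.247 0.709 0.549] [[-0.87, -0.49, 0.0], [-0.26, 0.46, -0.85], [0.42, -0.74, -0.53]]
wrist 324.07331844282504 [0.106 0.671 0.374] [[0.27, 0.96, -0.0], [0.92, -0.25, 0.3], [0.29, -0.08, -0.95]]
```

View pics/top0.png

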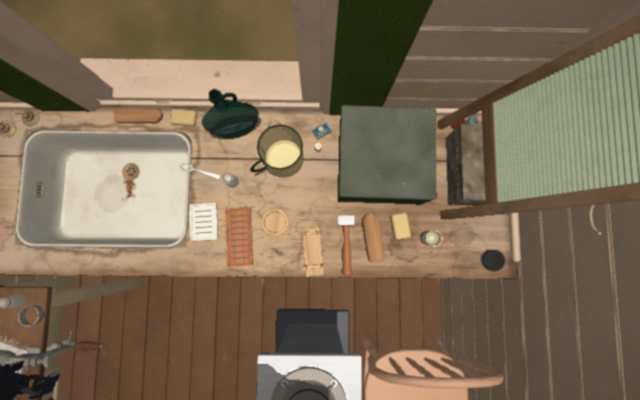

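View pics/side0.png

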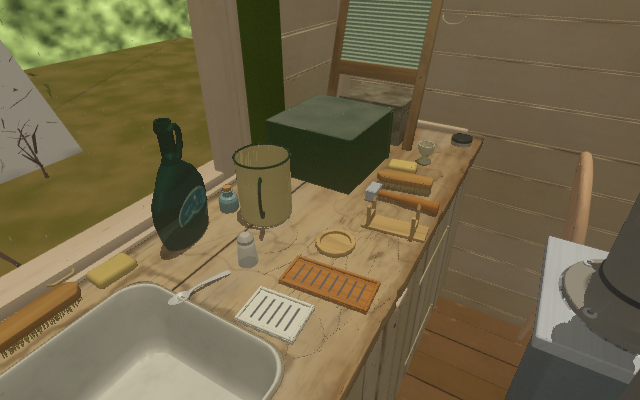

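The top view shows the dish (203,222), tray (239,236), stand (275,221), rest (313,251), mallet (347,245), brush (373,238), soap (401,226), egg cup (431,238), shaker (318,146), mug (280,150). I'll enlarge these areas and rectify them to the worktop plane.

```bash
cat >> h.py <<'E'
def cam(c):
    K=np.array([[c["fx"],0,c["cx"]],[0,c["fy"],c["cy"]],[0,0,1.]]); Rm=cv2.Rodrigues(np.array(c["rvec"],float).ravel())[0]
    return K,Rm,np.array(c["tvec"],float).ravel()
def proj(c,P):
    K,Rm,t=cam(c); p=(K@(Rm@np.atleast_2d(P).T+t[:,None])).T; return p[:,:2]/p[:,2:]
def back(c,uv,z):
    K,Rm,t=cam(c); d=(Rm.T@np.linalg.inv(K)@np.c_[np.atleast_2d(uv),np.ones(len(np.atleast_2d(uv)))].T).T
    o=-Rm.T@t; return o+d*((z-o[2])/d[:,2])[:,None]
def rect(c,x0,x1,y0,y1,z,s,fn):
    """orthophoto at height z: s px per m, up = +x, left = +y"""
    W=np.array([[x1,y1,z],[x1,y0,z],[x0,y0,z],[x0,y1,z]]); w,h=int((y1-y0)*s),int((x1-x0)*s)
    H=cv2.getPerspectiveTransform(proj(c,W).astype(np.float32),np.float32([[0,0],[w,0],[w,h],[0,h]]))
    im=cv2.warpPerspective(c["color"],H,(w,h),flags=cv2.INTER_CUBIC)
    for k in np.arange(np.ceil(y0*20)/20,y1,.05):
        u=int((y1-k)*s); cv2.line(im,(u,0),(u,6),(0,0,255),1); cv2.putText(im,f"{k:.2f}",(u-12,18),0,.35,(0,0,255),1)
    for k in np.arange(np.ceil(x0*20)/20,x1,.05):
        v=int((x1-k)*s); cv2.line(im,(0,v),(6,v),(0,0,255),1); cv2.putText(im,f"{k:.2f}",(8,v+4),0,.35,(0,0,255),1)
    cv2.imwrite(fn,im)
E
python3 - <<'E'
from h import *
c=dict(np.load("top0.npz"))
rect(c,.35,.75,-.5,.4,.011,880,"pics/r0.png")
print(back(c,[[203,222],[239,236],[275,221],[313,251],[347,245],[373,238],[401,226],[431,238],[318,146]],.01).round(3))
E
```

```text
[[ 0.555  0.341  0.01 ]
 [ 0.512  0.225  0.01 ]
 [ 0.56   0.113  0.01 ]
 [ 0.466 -0.009  0.01 ]
 [ 0.486 -0.116  0.01 ]
 [ 0.509 -0.199  0.01 ]
 [ 0.548 -0.289  0.01 ]
 [ 0.51  -0.384  0.01 ]
 [ 0.806 -0.022  0.01 ]]
```

View pics/r0.png

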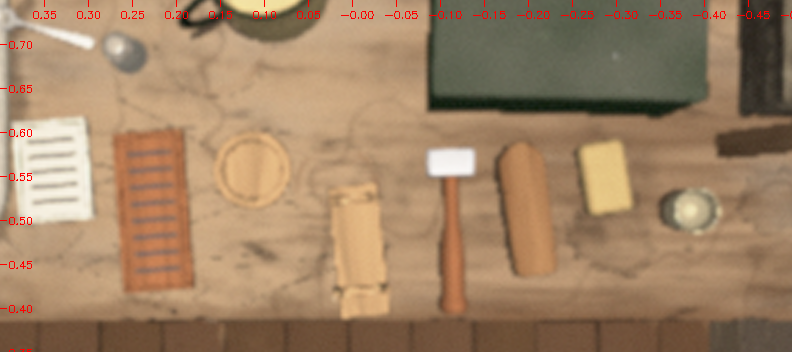

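Call:
{"op": "jog_arm", "data": {"moves": [0,0,-0.5,0,0,-0.965,1,0,0,-0.5,0,0,-0.965,1,0,0,0,0,0,-0.965,1,0,0,0,0,0,-0.965,1,-0.75,-1,0,0,0,0,1,-0.75,-1,0,0,0,0,1,-0.75,-1,0,0,0,0,1,-0.75,-1,0,0,0,0,1]}}

```text
t: 0.82
eef_pos: [0.2404, 0.5694, 0.2509]
tool_rot: [-0.0, 0.0, 1.0, -0.0]
contact_force: [0.6, 0.6, -0.7]
gripper_width: 1.001
grasp_force: 0.0
```

Call:
{"op": "jog_arm", "data": {"moves": [-0.75,-1,0,0,0,0,1,-0.75,-1,0,0,0,0,1,-0.75,-1,0,0,0,0,1,-0.75,-1,0,0,0,0,1,-0.75,-1,0,0,0,0,1,-0.75,-1,0,0,0,0,1,-0.75,-1,0,0,0,0,1,-0.75,-1,0,0,0,0,1]}}

```text
t: 1.48
eef_pos: [0.3603, 0.4093, 0.2511]
tool_rot: [-0.0, 0.0, 1.0, -0.0]
contact_force: [-0.5, -0.2, -0.8]
gripper_width: 1.002
grasp_force: 0.0
```

Call:
{"op": "jog_arm", "data": {"moves": [-0.75,-1,0,0,0,0,1,-0.75,-1,0,0,0,0,1,-0.75,-1,0,0,0,0,1,-0.75,-1,0,0,0,0,1,-0.75,-1,0,0,0,0,1,-0.75,-1,0,0,0,0,1,0,0,0,0,0,0,1,0,0,0,0,0,0,1]}}

```text
t: 2.15
eef_pos: [0.4505, 0.289, 0.2512]
tool_rot: [-0.0, 0.002, 1.0, -0.0]
contact_force: [0.1, 0.6, -0.3]
gripper_width: 0.999
grasp_force: 0.0
```

Call:
{"op": "jog_arm", "data": {"moves": [0,-1,0,0,0,0,1,0,-1,0,0,0,0,1,0,-1,0,0,0,0,1,0,-1,0,0,0,0,1,0,-1,0,0,0,0,1,0,-1,0,0,0,0,1,0,0,0,0,0,0,1,0,0,0,0,0,0,1]}}

```text
t: 2.82
eef_pos: [0.4493, 0.1708, 0.2513]
tool_rot: [-0.0, 0.0, 1.0, 0.0]
contact_force: [0.7, 0.2, 0.3]
gripper_width: 0.998
grasp_force: 0.0
```

```bash
python3 - <<'E'
from h import *
c=read_camera("wrist"); np.savez("w1.npz",**c)
rect(c,.38,.70,-.06,.42,.011,1650,"pics/w1.png")
E
```

```text
(no output)
```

View pics/w1.png

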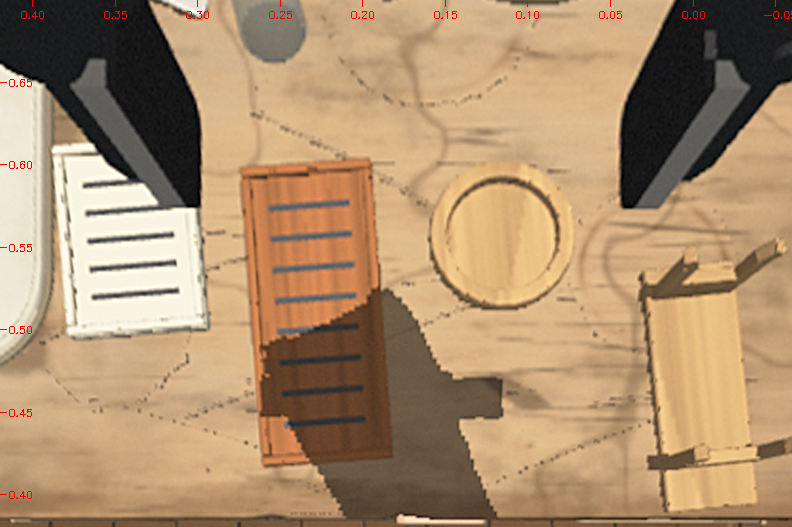

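Call:
{"op": "jog_arm", "data": {"moves": [0,-1,0,0,0,0,1,0,-1,0,0,0,0,1,0,-1,0,0,0,0,1,0,-1,0,0,0,0,1,0,-1,0,0,0,0,1,0,-1,0,0,0,0,1,0,-1,0,0,0,0,1,0,-1,0,0,0,0,1]}}

```text
t: 3.53
eef_pos: [0.45, 0.0115, 0.2513]
tool_rot: [0.0, -0.001, 1.0, 0.0]
contact_force: [-0.2, -0.2, 0.5]
gripper_width: 1.003
grasp_force: 0.0
```

Call:
{"op": "jog_arm", "data": {"moves": [0,-1,0,0,0,0,1,0,-1,0,0,0,0,1,0,-1,0,0,0,0,1,0,-1,0,0,0,0,1,0,-1,0,0,0,0,1,0,-1,0,0,0,0,1,0,-1,0,0,0,0,1,0,-1,0,0,0,0,1]}}

```text
t: 4.2
eef_pos: [0.4506, -0.1487, 0.2513]
tool_rot: [0.0, -0.001, 1.0, 0.0]
contact_force: [0.2, -0.3, 0.2]
gripper_width: 0.999
grasp_force: 0.0
```

Call:
{"op": "jog_arm", "data": {"moves": [0,-1,0,0,0,0,1,0,-1,0,0,0,0,1,0,-1,0,0,0,0,1,0,-1,0,0,0,0,1,0,0,0,0,0,0,1,0,0,0,0,0,0,1,0,0,0,0,0,0,1,0,0,0,0,0,0,1]}}

```text
t: 4.87
eef_pos: [0.4503, -0.2277, 0.2511]
tool_rot: [-0.0, -0.001, 1.0, 0.0]
contact_force: [-0.1, -0.5, -0.6]
gripper_width: 0.999
grasp_force: 0.0
```

```bash
python3 - <<'E'
from h import *
c=read_camera("wrist"); np.savez("w2.npz",**c); print(get_obs()["eef_pos"])
rect(c,.38,.66,-.46,-.02,.02,1800,"pics/w2.png")
E
```

```text
[ 0.4501478  -0.22791671  0.25115808]
```

View pics/w2.png

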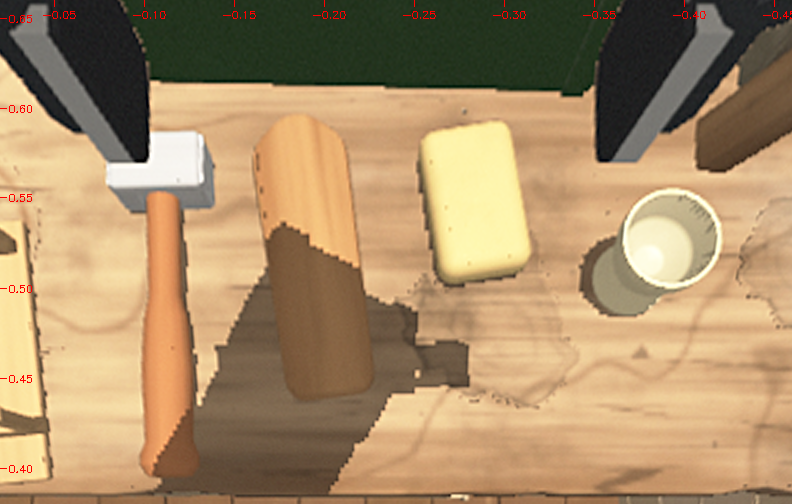

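The wrist ortho-views give: dish corners (52,146)/(208,329), tray centre (317,314), stand (502,235), rest's near end (712,508); mallet neck u≈164 and knob end v≈475, brush centre (315,257), soap (475,202), egg cup rim (672,238). The sizes check out (dish 117x84, tray 181, cup rim 48.6 mm). I'll start with the soap and check the rest with a model overlay at the same time.

```bash
cat > rest.py <<'E'
from h import *
c=dict(np.load("w1.npz")); im=cv2.resize(c["color"],None,fx=4,fy=4,interpolation=cv2.INTER_CUBIC)
def draw(x,y,yaw,col):
    def L(P,cl=False):
        P=np.array(P,float); q=R.from_euler("z",yaw,degrees=True).apply(P)+[x,y,0]
        cv2.polylines(im,[np.int32(proj(c,q)*4+1.5)],cl,col,1)
    for s in(-1,1):
        L([[s*.075-.037,-.028,.008],[s*.075-.037,.028,.008]]); L([[-.112,s*.028,.008],[.038,s*.028,.008]])
    for fx,w,z in((.024,.032,.03),(-.08,.042,.025)):
        for d in(-.004,.004):
            L([[fx+d,-.028,.008],[fx+d,.028,.008]]); 
            for s in(-1,1): L([[fx+d,s*w/2,z],[fx+d,s*w/2,.05]])
draw(.5045,0,6,(0,0,255))
p=proj(c,[[.39,-.04,0],[.57,.04,.06]])*4; a=np.int32(p.min(0))-80; b=np.int32(p.max(0))+80
k=im[max(a[1],0):b[1],max(a[0],0):b[0]]; f=min(800/k.shape[1],600/k.shape[0]); cv2.imwrite("pics/rest.png",cv2.resize(k,None,fx=f,fy=f))
E
python3 rest.py
```

```text
(no output)
```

View pics/rest.png

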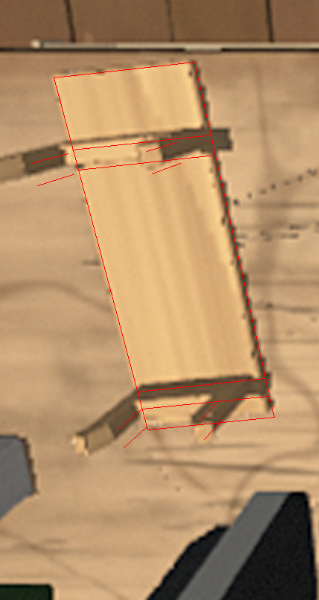

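Call:
{"op": "jog_arm", "data": {"moves": [-0.97,-0.57,0.5,0,0,0,0.8,-0.97,-0.57,0.5,0,0,0,0.8,-0.97,-0.57,0.5,0,0,0,0.8,-0.97,-0.57,0.5,0,0,0,0.8,-0.97,-0.57,0.5,0,0,0,0.8,0,0,1,0,0,-0.75,0.8,0,0,1,0,0,-0.75,0.8,0,0,1,0,0,-0.75,0.8]}}

```text
t: 5.58
eef_pos: [0.5474, -0.2854, 0.1402]
tool_rot: [0.0, -0.08, 0.997, 0.0]
contact_force: [-0.0, -0.4, -1.6]
gripper_width: 0.799
grasp_force: 0.0
```

Call:
{"op": "jog_arm", "data": {"moves": [0,0,1,0,0,0,0.8,0,0,1,0,0,0,0.8,0,0,1,0,0,0,0.8,0,0,1,0,0,0,0.8,0,0,0.7,0,0,0,0.8,0,0,0,0,0,0,0.8,0,0,0,0,0,0,0.8,0,0,0,0,0,0,0.8]}}

```text
t: 6.25
eef_pos: [0.5474, -0.2867, 0.0483]
tool_rot: [0.001, -0.078, 0.997, -0.0]
contact_force: [0.2, 0.1, -0.2]
gripper_width: 0.799
grasp_force: 0.0
```

The overlay fits the rest (plank edges and fork bases within ~2 mm), so its origin is about (0.503, 0.000), yaw 6°. Next I lower and grip the soap.

Call:
{"op": "jog_arm", "data": {"moves": [0,0,0.7,0,0,0,0.8,0,0,0.7,0,0,0,0.8,0,0,0.4,0,0,0,0.8,0,0,0.2,0,0,0,0.8,0,0,0,0,0,0,0.8,0,0,0,0,0,0,0.3,0,0,0,0,0,0,0.3,0,0,0,0,0,0,0.3], "grip_force": 40}}

```text
t: 6.92
eef_pos: [0.547, -0.2868, 0.0079]
tool_rot: [0.0, -0.078, 0.997, -0.0]
contact_force: [0.3, 0.6, -0.7]
gripper_width: 0.584
grasp_force: 41.5
```

Call:
{"op": "jog_arm", "data": {"moves": [0,0,0,0,0,0,0.3,0,0,0,0,0,0,0.3,0,0,0,0,0,0,0.3,0,0,0,0,0,0,0.3,0,0,0,0,0,0,0.3,0,0,0,0,0,0,0.3,0,0,-0.2,0,0,0,0.3,0,0,-0.5,0,0,0,0.3]}}

```text
t: 7.58
eef_pos: [0.5453, -0.2857, 0.0202]
tool_rot: [-0.001, -0.078, 0.997, 0.001]
contact_force: [-0.3, 0.3, -2.0]
gripper_width: 0.585
grasp_force: 41.7
```

Call:
{"op": "jog_arm", "data": {"moves": [0,0,-0.8,0,0,0,0.3,0,0,-0.8,0,0,0,0.3,0,0,-0.8,0,0,0.2,0.3,0,0,-0.8,0,0,0.2,0.3,0,0,-0.8,0,0,0.2,0.3,0,0,-0.8,0,0,0.2,0.3,0,0,-0.8,0,0,0.2,0.3,0,0,-0.8,0,0,0.1,0.3]}}

```text
t: 8.25
eef_pos: [0.5462, -0.2863, 0.1505]
tool_rot: [-0.0, -0.04, 0.999, 0.0]
contact_force: [0.5, -0.3, -0.4]
gripper_width: 0.587
grasp_force: 41.7
```

Call:
{"op": "jog_arm", "data": {"moves": [-0.09,0.6,0,0,0,0,0.3,-0.09,1,0,0,0,0,0.3,-0.09,1,0,0,0,0,0.3,-0.09,1,0,0,0,0,0.3,-0.09,1,0,0,0,0,0.3,-0.09,1,0,0,0,0,0.3,-0.09,1,0,0,0,0,0.3,-0.09,1,0,0,0,0,0.3]}}

```text
t: 8.92
eef_pos: [0.548, -0.1316, 0.1485]
tool_rot: [-0.001, -0.04, 0.999, 0.0]
contact_force: [-0.4, -0.3, -0.2]
gripper_width: 0.587
grasp_force: 41.7
```

Call:
{"op": "jog_arm", "data": {"moves": [-0.09,1,0,0,0,0,0.3,-0.09,1,0,0,0,0,0.3,-0.09,1,0,0,0,0,0.3,-0.09,1,0,0,0,0,0.3,-0.09,1,0,0,0,0,0.3,-0.09,1,0,0,0,0,0.3,-0.09,1,0,0,0,0,0.3,-0.09,1,0,0,0,0,0.3]}}

```text
t: 9.58
eef_pos: [0.5492, 0.0288, 0.1486]
tool_rot: [-0.001, -0.041, 0.999, 0.0]
contact_force: [-0.6, -0.1, -0.6]
gripper_width: 0.585
grasp_force: 41.7
```

Call:
{"op": "jog_arm", "data": {"moves": [-0.09,1,0,0,0,0,0.3,-0.09,1,0,0,0,0,0.3,-0.09,1,0,0,0,0,0.3,-0.09,1,0,0,0,0,0.3,-0.09,1,0,0,0,0,0.3,-0.09,1,0,0,0,0,0.3,-0.09,1,0,0,0,0,0.3,-0.09,1,0,0,0,0,0.3]}}

```text
t: 10.25
eef_pos: [0.5505, 0.1892, 0.1485]
tool_rot: [-0.001, -0.041, 0.999, -0.0]
contact_force: [0.1, -0.7, -1.3]
gripper_width: 0.585
grasp_force: 41.7
```

Call:
{"op": "jog_arm", "data": {"moves": [-0.09,1,0,0,0,0,0.3,-0.09,1,0,0,0,0,0.3,-0.09,1,0,0,0,0,0.3,-0.09,1,0,0,0,0,0.3,-0.09,1,0,0,0,0,0.3,-0.09,1,0,0,0,0,0.3,0,0.4,0,0,0,0,0.3,0,0,0,0,0,0,0.3]}}

```text
t: 10.92
eef_pos: [0.5506, 0.319, 0.1484]
tool_rot: [-0.001, -0.042, 0.999, 0.0]
contact_force: [-0.4, 0.6, -0.2]
gripper_width: 0.589
grasp_force: 41.7
```

Call:
{"op": "jog_arm", "data": {"moves": [-0.18,0.54,0,0,0,0,0.3,-0.18,0.54,0,0,0,0,0.3,0,0,0.9,0,0,0,0.3,0,0,1,0,0,0,0.3,0,0,1,0,0,0,0.3,0,0,1,0,0,0,0.3,0,0,0.8,0,0,0,0.3,0,0,0.4,0,0,0,0.3]}}

```text
t: 11.58
eef_pos: [0.5572, 0.3371, 0.045]
tool_rot: [-0.001, -0.039, 0.999, -0.001]
contact_force: [-1.1, -0.2, -0.5]
gripper_width: 0.587
grasp_force: 41.7
```

Call:
{"op": "jog_arm", "data": {"moves": [0,0,0.4,0,0,0,0.3,0,0,0.4,0,0,0,0.3,0,0,0.3,0,0,0,0.3,0,0,0.2,0,0,0,0.3,0,0,0.1,0,0,0,0.3,0,0,0.1,0,0,0,0.3,0,0,0,0,0,0,0.3,0,0,0,0,0,0,0.3]}}

```text
t: 12.25
eef_pos: [0.5582, 0.3381, 0.0176]
tool_rot: [0.0, -0.04, 0.999, 0.0]
contact_force: [0.3, -0.3, -0.3]
gripper_width: 0.587
grasp_force: 41.7
```

Call:
{"op": "jog_arm", "data": {"moves": [0,0.1,0.1,0,0,0,0.3,0,0,0.1,0,0,0,0.3,0,0,0,0,0,0,0.3,0,0,0,0,0,0,0.65,0,0,0,0,0,0,0.75,0,0,0,0,0,0,0.8,0,0,-0.2,0,0,0,0.8,0,0,-0.5,0,0,0,0.8]}}

```text
t: 12.92
eef_pos: [0.5568, 0.3393, 0.0265]
tool_rot: [-0.001, -0.04, 0.999, -0.001]
contact_force: [-0.2, 0.0, -0.1]
gripper_width: 0.799
grasp_force: 0.0
```

Call:
{"op": "jog_arm", "data": {"moves": [0,-0.5,-0.9,0,0,0,0.8,0,-0.5,-0.9,0,0,0,0.8,0,-0.5,-0.9,0,0,0,0.8,0,-0.5,-0.9,0,0,0,0.8,0,-1,-0.9,0,0,0,0.8,0,-1,-0.9,0,0,0,0.8,0,-1,-0.9,0,0,0,0.8,0,-1,-0.9,0,0,0,0.8]}}

```text
t: 13.58
eef_pos: [0.5675, 0.2193, 0.1732]
tool_rot: [0.0, -0.04, 0.999, 0.0]
contact_force: [-0.3, 0.6, -0.1]
gripper_width: 0.797
grasp_force: 0.0
```

```bash
python3 - <<'E'
from h import *
c=read_camera("wrist"); rect(c,.48,.66,.18,.44,.026,1600,"pics/soap.png")
E
```

```text
(no output)
```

View pics/soap.png

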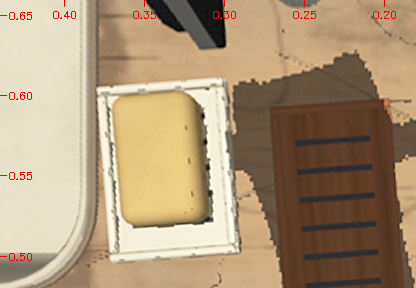

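The soap lies flat in the dish, centred within about 5 mm. Brush next.

Call:
{"op": "jog_arm", "data": {"moves": [0.21,-0.975,0,0,0,0,0.8,0.21,-0.975,0,0,0,0,0.8,0.21,-0.975,0,0,0,0,0.8,0.21,-0.975,0,0,0,0,0.8,0.21,-0.975,0,0,0,0,0.8,0.21,-0.975,0,0,0,0,0.8,0.21,-0.975,0,0,0,0,0.8,0.21,-0.975,0,0,0,0,0.8]}}

```text
t: 14.3
eef_pos: [0.5463, 0.0612, 0.1721]
tool_rot: [0.0, -0.04, 0.999, 0.0]
contact_force: [0.4, -0.4, 0.8]
gripper_width: 0.802
grasp_force: 0.0
```

Call:
{"op": "jog_arm", "data": {"moves": [0.21,-0.975,0,0,0,0,0.8,0.21,-0.975,0,0,0,0,0.8,0.21,-0.975,0,0,0,0,0.8,0.21,-0.975,0,0,0,0,0.8,0.21,-0.975,0,0,0,0,0.8,0.21,-0.975,0,0,0,0,0.8,0.21,-0.975,0,0,0,0,0.8,0.21,-0.975,0,0,0,0,0.8]}}

```text
t: 14.97
eef_pos: [0.5252, -0.097, 0.1721]
tool_rot: [0.001, -0.04, 0.999, 0.0]
contact_force: [-0.4, 0.5, 0.1]
gripper_width: 0.802
grasp_force: 0.0
```

Call:
{"op": "jog_arm", "data": {"moves": [0.21,-0.975,0,0,0,0,0.75,0.21,-0.975,0,0,0,0,0.75,0.21,-0.975,0,0,0,0,0.75,0.21,-0.975,0,0,0,0,0.75,0.21,-0.975,0,0,0,0,0.75,0,0,1,0,0,-0.475,0.75,0,0,1,0,0,0,0.75,0,0,1,0,0,0,0.75]}}

```text
t: 15.63
eef_pos: [0.5126, -0.1955, 0.1117]
tool_rot: [0.001, -0.056, 0.998, -0.0]
contact_force: [-0.1, -0.0, -0.7]
gripper_width: 0.75
grasp_force: 0.0
```

Call:
{"op": "jog_arm", "data": {"moves": [0,0,0.9,0,0,0,0.75,0,0,0.9,0,0,0,0.75,0,0,0.9,0,0,0,0.75,0,0,0.9,0,0,0,0.75,0,0,0.6,0,0,0,0.75,0,0,0.5,0,0,0,0.75,0,0,0.2,0,0,0,0.75,0,0,0,0,0,0,0.75]}}

```text
t: 16.3
eef_pos: [0.512, -0.1948, 0.0129]
tool_rot: [-0.0, -0.056, 0.998, 0.0]
contact_force: [0.4, -0.8, 0.4]
gripper_width: 0.751
grasp_force: 0.0
```

Call:
{"op": "jog_arm", "data": {"moves": [0,0,0.1,0,0,0,0.75,0,0,0,0,0,0,0.75,0,0,0,0,0,0,0.2,0,0,0,0,0,0,0.2,0,0,0,0,0,0,0.2,0,0,0,0,0,0,0.2,0,0,0,0,0,0,0.2,0,0,0,0,0,0,0.2]}}

```text
t: 16.97
eef_pos: [0.5126, -0.195, 0.0122]
tool_rot: [0.001, -0.057, 0.998, -0.0]
contact_force: [-1.6, 0.2, 7.0]
gripper_width: 0.453
grasp_force: 40.3
```

Call:
{"op": "jog_arm", "data": {"moves": [0,0,-0.2,0,0,0,0.2,0,0,-0.6,0,0,0,0.2,0,0,-1,0,0,0.1,0.2,0,0,-1,0,0,0.1,0.2,0,0,-1,0,0,0.1,0.2,0,0,-1,0,0,0.1,0.2,0,0,-1,0,0,0.1,0.2,0,0,-1,0,0,0,0.2]}}

```text
t: 17.63
eef_pos: [0.5118, -0.1949, 0.1491]
tool_rot: [0.0, -0.039, 0.999, 0.0]
contact_force: [0.5, -0.7, -1.4]
gripper_width: 0.449
grasp_force: 40.7
```

Call:
{"op": "jog_arm", "data": {"moves": [-0.07,0.6,0,0,0,0,0.2,-0.07,0.9,0,0,0,0,0.2,-0.07,1,0,0,0,0,0.2,-0.07,1,0,0,0,0,0.2,-0.07,1,0,0,0,0,0.2,-0.07,1,0,0,0,0,0.2,-0.07,1,0,0,0,0,0.2,-0.07,1,0,0,0,0,0.2]}}

```text
t: 18.3
eef_pos: [0.5109, -0.0429, 0.1473]
tool_rot: [-0.0, -0.039, 0.999, 0.0]
contact_force: [-0.0, -0.3, -1.1]
gripper_width: 0.455
grasp_force: 40.7
```

Call:
{"op": "jog_arm", "data": {"moves": [-0.07,1,0,0,0,0,0.2,-0.07,1,0,0,0,0,0.2,-0.07,1,0,0,0,0,0.2,-0.07,1,0,0,0,0,0.2,-0.07,1,0,0,0,0,0.2,-0.07,1,0,0,0,0,0.2,-0.07,1,0,0,0,0,0.2,-0.07,1,0,0,0,0,0.2]}}

```text
t: 18.97
eef_pos: [0.5094, 0.1173, 0.1473]
tool_rot: [-0.0, -0.039, 0.999, 0.0]
contact_force: [0.0, 0.2, -1.3]
gripper_width: 0.451
grasp_force: 40.7
```

Call:
{"op": "jog_arm", "data": {"moves": [-0.07,1,0,0,0,0,0.2,-0.07,1,0,0,0,0,0.2,-0.07,1,0,0,0,0,0.2,-0.07,1,0,0,0,0,0.2,-0.07,1,0,0,0,0,0.2,0,0.5,0,0,0,0,0.2,0,0,0,0,0,0,0.2,0,0,0,0,0,0,0.2]}}

```text
t: 19.63
eef_pos: [0.5082, 0.2258, 0.1472]
tool_rot: [-0.0, -0.039, 0.999, -0.0]
contact_force: [0.4, -0.7, -1.3]
gripper_width: 0.45
grasp_force: 40.7
```

```bash
python3 - <<'E'
from h import *
cv2.imwrite("pics/side1.png",read_camera("side")["color"][150:380,150:500])
E
```

```text
(no output)
```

View pics/side1.png

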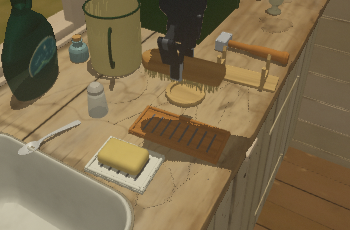

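The brush hangs level over the tray; the soap sits in its dish. Lower it.

Call:
{"op": "jog_arm", "data": {"moves": [0,0,0.5,0,0,0,0.2,0,0,1,0,0,0,0.2,0,0,1,0,0,0,0.2,0,0,1,0,0,0,0.2,0,0,1,0,0,0,0.2,0,0,0.6,0,0,0,0.2,0,0,0.4,0,0,0,0.2,0,0,0.3,0,0,0,0.2]}}

```text
t: 20.35
eef_pos: [0.5086, 0.2251, 0.0304]
tool_rot: [-0.0, -0.038, 0.999, -0.0]
contact_force: [-0.0, -0.2, -0.8]
gripper_width: 0.451
grasp_force: 40.6
```

Call:
{"op": "jog_arm", "data": {"moves": [0,0,0.2,0,0,0,0.2,0,0,0.2,0,0,0,0.2,0,0,0.1,0,0,0,0.2,0,0,0.1,0,0,0,0.2,0,0,0.05,0,0,0,0.2,0,0,0.05,0,0,0,0.2,0,0,0,0,0,0,0.2,0,0,0,0,0,0,0.2]}}

```text
t: 21.02
eef_pos: [0.5089, 0.2263, 0.0182]
tool_rot: [0.0, -0.039, 0.999, 0.0]
contact_force: [-1.3, 0.4, 5.3]
gripper_width: 0.455
grasp_force: 41.4
```

Call:
{"op": "jog_arm", "data": {"moves": [0,0,0,0,0,0,0.5,0,0,0,0,0,0,0.6,0,0,0,0,0,0,0.7,0,0,0,0,0,0,0.75,0,0,-0.2,0,0,0,0.75,0,0,-0.6,0,0,0,0.75,0,0,-1,0,0,0,0.75,0,0,-1,0,0,0,0.75]}}

```text
t: 21.68
eef_pos: [0.5084, 0.2258, 0.0743]
tool_rot: [-0.0, -0.039, 0.999, -0.0]
contact_force: [0.0, 0.4, 0.5]
gripper_width: 0.753
grasp_force: 0.0
```

Call:
{"op": "jog_arm", "data": {"moves": [0,0,-1,0,0,0,0.8,0,0,-1,0,0,0,0.8,0,0,-1,0,0,0,0.8,0.07,-1,-1,0,0,0,0.8,0.07,-1,0,0,0,0,0.8,0.07,-1,0,0,0,0,0.8,0.07,-1,0,0,0,0,0.8,0.07,-1,0,0,0,0,0.8]}}

```text
t: 22.35
eef_pos: [0.5095, 0.1249, 0.1545]
tool_rot: [0.001, -0.039, 0.999, 0.0]
contact_force: [-0.5, -0.1, -0.5]
gripper_width: 0.8
grasp_force: 0.0
```

```bash
python3 - <<'E'
from h import *
print(get_obs()["eef_pos"])
c=read_camera("wrist"); rect(c,.38,.66,.0,.40,.036,1400,"pics/brush.png")
E
```

```text
[0.50953884 0.12494241 0.15449667]
```

View pics/brush.png

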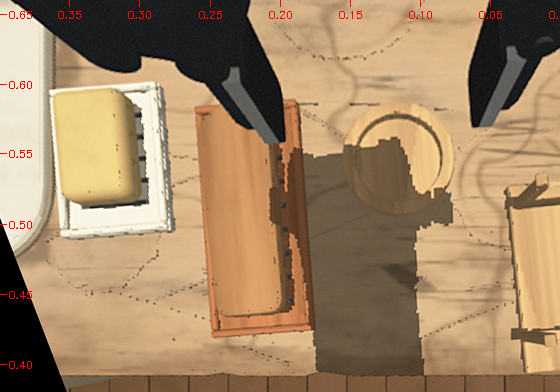

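The brush is flat inside the tray. Egg cup next.

Call:
{"op": "jog_arm", "data": {"moves": [0.07,-1,0,0,0,0,0.9,0.07,-1,0,0,0,0,0.9,0.07,-1,0,0,0,0,0.9,0.07,-1,0,0,0,0,0.9,0.07,-1,0,0,0,0,0.9,0.07,-1,0,0,0,0,0.9,0.07,-1,0,0,0,0,0.9,0.07,-1,0,0,0,0,0.9]}}

```text
t: 23.07
eef_pos: [0.5108, -0.0354, 0.1542]
tool_rot: [0.0, -0.039, 0.999, 0.0]
contact_force: [0.5, 0.4, -0.5]
gripper_width: 0.897
grasp_force: 0.0
```

Call:
{"op": "jog_arm", "data": {"moves": [0.07,-1,0,0,0,0,0.9,0.07,-1,0,0,0,0,0.9,0.07,-1,0,0,0,0,0.9,0.07,-1,0,0,0,0,0.9,0.07,-1,0,0,0,0,0.9,0.07,-1,0,0,0,0,0.9,0.07,-1,0,0,0,0,0.9,0.07,-1,0,0,0,0,0.9]}}

```text
t: 23.73
eef_pos: [0.5122, -0.1959, 0.1542]
tool_rot: [0.0, -0.039, 0.999, 0.0]
contact_force: [0.2, -0.1, 0.2]
gripper_width: 0.897
grasp_force: 0.0
```

Call:
{"op": "jog_arm", "data": {"moves": [0.08,-1,0,0,0,0,0.9,0.08,-1,0,0,0,0,0.9,0.08,-1,0,0,0,0,0.9,0.08,-1,0,0,0,0,0.9,0.08,-1,0,0,0,0,0.9,0.08,-1,0,0,0,0,0.9,0.08,-0.7,0,0,0,0,0.9,0,0,0,0,0,0,0.9]}}

```text
t: 24.4
eef_pos: [0.5105, -0.3332, 0.1546]
tool_rot: [0.0, -0.037, 0.999, -0.001]
contact_force: [0.0, -0.3, -0.0]
gripper_width: 0.9
grasp_force: 0.0
```

```bash
python3 - <<'E'
from h import *
print(get_obs()["eef_pos"])
c=read_camera("wrist"); rect(c,.40,.62,-.47,-.22,.06,1800,"pics/cup.png")
E
```

```text
[ 0.51049997 -0.33319166  0.15456308]
```

View pics/cup.png

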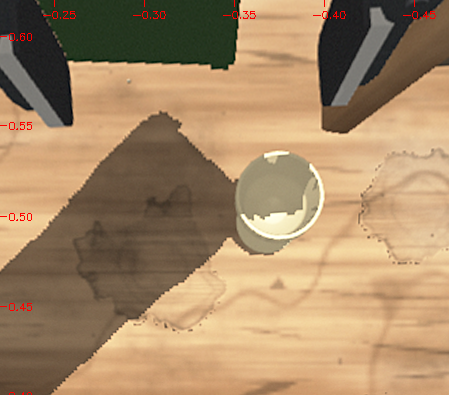

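The cup rim is at (280,195), i.e. (0.512, -0.376), 49 mm across as it should be. The shutter frame's foot is clear, beyond x≈0.57.

Call:
{"op": "jog_arm", "data": {"moves": [0.03,-0.7,0,0,0,0,0.85,0.03,-0.7,0,0,0,0,0.85,0.03,-0.65,0,0,0,0,0.85,0,0,0.9,0,0,0,0.85,0,0,0.9,0,0,0,0.85,0,0,0.9,0,0,0,0.85,0,0,0.6,0,0,0,0.85,0,0,0,0,0,0,0.85]}}

```text
t: 25.12
eef_pos: [0.5114, -0.3699, 0.0847]
tool_rot: [-0.002, -0.039, 0.999, 0.001]
contact_force: [-0.0, 0.5, 0.4]
gripper_width: 0.846
grasp_force: 0.0
```

Call:
{"op": "jog_arm", "data": {"moves": [0,0,0.9,0,0,0,0.85,0,0,0.9,0,0,0,0.85,0,0,0.7,0,0,0,0.85,0,0,0.5,0,0,0,0.85,0,0,0.1,0,0,0,0.85,0,0,0,0,0,0,0.85,0,0,0,0,0,0,0.7,0,0,0,0,0,0,0.6], "grip_force": 30}}

```text
t: 25.78
eef_pos: [0.5135, -0.371, 0.0263]
tool_rot: [0.001, -0.039, 0.999, -0.001]
contact_force: [0.9, -0.8, 0.3]
gripper_width: 0.612
grasp_force: 0.5
```

Call:
{"op": "jog_arm", "data": {"moves": [0,0,0,0,0,0,0.5,0,0,0,0,0,0,0.4,0,0,0,0,0,0,0.3,0,0,0,0,0,0,0.3,0,0,0,0,0,0,0.3,0,0,0,0,0,0,0.3,0,0,0,0,0,0,0.3,0,0,0,0,0,0,0.3]}}

```text
t: 26.45
eef_pos: [0.5136, -0.3712, 0.0265]
tool_rot: [0.001, -0.039, 0.999, -0.001]
contact_force: [-0.9, -1.2, 7.2]
gripper_width: 0.555
grasp_force: 30.6
```

Call:
{"op": "jog_arm", "data": {"moves": [0,0,-0.2,0,0,0,0.3,0,0,-0.6,0,0,0,0.3,0,0,-0.9,0,0,0,0.3,0,0,-0.9,0,0,0,0.3,0,0,-0.9,0,0,0,0.3,0,0,-0.9,0,0,0,0.3,0,0,-0.9,0,0,0,0.3,0,0,-0.8,0,0,0,0.3]}}

```text
t: 27.12
eef_pos: [0.5127, -0.3702, 0.1491]
tool_rot: [0.0, -0.039, 0.999, 0.0]
contact_force: [-0.0, -0.3, -0.1]
gripper_width: 0.558
grasp_force: 31.0
```

Call:
{"op": "jog_arm", "data": {"moves": [-0.16,0.6,0,0,0,0,0.3,-0.16,0.9,0,0,0,0,0.3,-0.16,1,0,0,0,0,0.3,-0.16,1,0,0,0,0,0.3,-0.16,1,0,0,0,0,0.3,-0.16,1,0,0,0,0,0.3,-0.16,1,0,0,0,0,0.3,-0.16,1,0,0,0,0,0.3]}}

```text
t: 27.78
eef_pos: [0.5261, -0.2164, 0.1467]
tool_rot: [-0.001, -0.039, 0.999, 0.001]
contact_force: [-0.1, 0.6, -0.8]
gripper_width: 0.552
grasp_force: 31.0
```

Call:
{"op": "jog_arm", "data": {"moves": [-0.16,1,0,0,0,0,0.3,-0.16,1,0,0,0,0,0.3,-0.16,1,0,0,0,0,0.3,-0.16,1,0,0,0,0,0.3,-0.16,1,0,0,0,0,0.3,-0.16,1,0,0,0,0,0.3,-0.16,1,0,0,0,0,0.3,-0.16,1,0,0,0,0,0.3]}}

```text
t: 28.45
eef_pos: [0.5387, -0.0551, 0.1468]
tool_rot: [-0.001, -0.039, 0.999, 0.0]
contact_force: [0.5, 0.4, 0.2]
gripper_width: 0.552
grasp_force: 31.0
```

Call:
{"op": "jog_arm", "data": {"moves": [-0.16,1,0,0,0,0,0.3,-0.16,1,0,0,0,0,0.3,-0.16,1,0,0,0,0,0.3,-0.16,1,0,0,0,0,0.3,-0.16,1,0,0,0,0,0.3,-0.16,1,0,0,0,0,0.3,-0.16,1,0,0,0,0,0.3,0,0.5,0,0,0,0,0.3]}}

```text
t: 29.12
eef_pos: [0.5495, 0.0979, 0.1467]
tool_rot: [-0.001, -0.041, 0.999, 0.001]
contact_force: [-0.1, -0.1, -0.2]
gripper_width: 0.553
grasp_force: 31.0
```

Call:
{"op": "jog_arm", "data": {"moves": [0,0,0.4,0,0,0,0.3,0,0,0.6,0,0,0,0.3,0,0,0.6,0,0,0,0.3,0,0,0.6,0,0,0,0.3,0,0,0.6,0,0,0,0.3,0,0,0.3,0,0,0,0.3,0,0,0,0,0,0,0.3,0,0,0,0,0,0,0.3]}}

```text
t: 29.78
eef_pos: [0.5502, 0.0934, 0.0848]
tool_rot: [-0.0, -0.039, 0.999, -0.0]
contact_force: [-0.2, -0.1, -0.4]
gripper_width: 0.558
grasp_force: 31.0
```

Call:
{"op": "jog_arm", "data": {"moves": [-0.3,0.52,0,0,0,0,0.3,-0.28,0.52,0,0,0,0,0.3,0,0,0,0,0,0,0.3,0,0,0.5,0,0,0,0.3,0,0,0.6,0,0,0,0.3,0,0,0.6,0,0,0,0.3,0,0,0.4,0,0,0,0.3,0,0,0,0,0,0,0.3]}}

```text
t: 30.45
eef_pos: [0.5583, 0.1148, 0.0407]
tool_rot: [-0.002, -0.039, 0.999, -0.001]
contact_force: [-0.2, -0.2, -1.5]
gripper_width: 0.552
grasp_force: 31.0
```

Call:
{"op": "jog_arm", "data": {"moves": [0,0,0.2,0,0,0,0.3,0,0,0.2,0,0,0,0.3,0,0,0.1,0,0,0,0.3,0,0,0.1,0,0,0,0.3,0,0,0.05,0,0,0,0.3,0,0,0.05,0,0,0,0.3,0,0,0,0,0,0,0.3,0,0,0,0,0,0,0.3]}}

```text
t: 31.12
eef_pos: [0.5608, 0.1156, 0.0304]
tool_rot: [0.0, -0.039, 0.999, 0.0]
contact_force: [-1.9, -1.3, 7.6]
gripper_width: 0.553
grasp_force: 31.1
```

Call:
{"op": "jog_arm", "data": {"moves": [0,0,0,0,0,0,0.6,0,0,0,0,0,0,0.65,0,0,0,0,0,0,0.75,0,0,0,0,0,0,0.85,0,0,0,0,0,0,0.85,0,0,-0.3,0,0,0,0.85,0,0,-0.6,0,0,0,0.85,0,0,-1,0,0,0,0.85]}}

```text
t: 31.78
eef_pos: [0.5591, 0.1153, 0.0671]
tool_rot: [-0.001, -0.039, 0.999, -0.0]
contact_force: [0.2, 0.1, -0.0]
gripper_width: 0.848
grasp_force: 0.0
```

Call:
{"op": "jog_arm", "data": {"moves": [0,0,-1,0,0,0,0.85,0,0,-1,0,0,0,0.85,0,0,-1,0,0,0,0.85,0,0,-1,0,0,0,0.85,0,0,-1,0,0,0.9,0.85,0,-1,0,0,0,0,0.85,0,-1,0,0,0,0,0.85,0,-1,0,0,0,0,0.85]}}

```text
t: 32.45
eef_pos: [0.5615, 0.0553, 0.169]
tool_rot: [0.001, -0.008, 1.0, 0.0]
contact_force: [0.5, -0.4, -0.2]
gripper_width: 0.847
grasp_force: 0.0
```

```bash
python3 - <<'E'
from h import *
print(get_obs()["eef_pos"])
c=read_camera("wrist"); rect(c,.36,.64,-.17,.20,.016,1800,"pics/cup2.png")
E
```

```text
[0.5614915  0.05526628 0.16895025]
```

View pics/cup2.png

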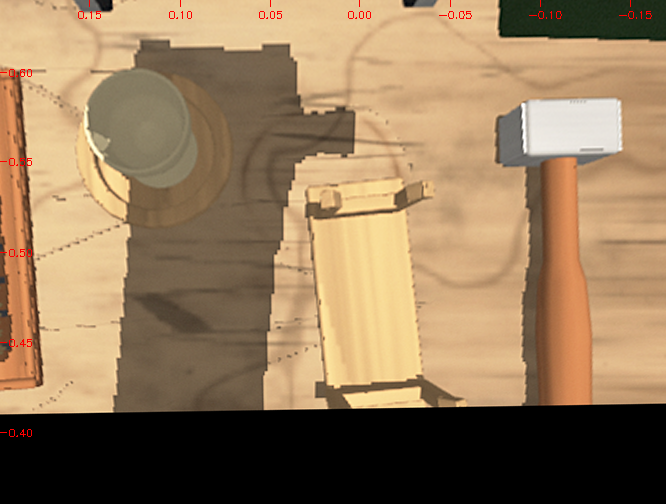

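The cup is upright in its stand. The mallet and rest are confirmed: mallet (0.513, -0.111), yaw about 1.2°; rest (0.503, -0.002), yaw about 5.5°.

Call:
{"op": "jog_arm", "data": {"moves": [0.28,-0.92,0,0,0,0,0.7,0.28,-0.92,0,0,0,0,0.7,0.28,-0.92,0,0,0,0,0.7,0.28,-0.92,0,0,0,0,0.7,0.28,-0.92,0,0,0,0,0.7,0.28,-0.92,0,0,0,0,0.7,0.28,-0.92,0,0,0,0,0.7,0.28,-0.92,0,0,0,0,0.7]}}

```text
t: 33.17
eef_pos: [0.5184, -0.0932, 0.1683]
tool_rot: [0.0, -0.008, 1.0, 0.0]
contact_force: [0.2, -0.4, -0.6]
gripper_width: 0.696
grasp_force: 0.0
```

Call:
{"op": "jog_arm", "data": {"moves": [0.28,-0.92,0,0,0,0,0.7,0,0,0.8,0,0,-0.1,0.7,0,0,0.9,0,0,0,0.7,0,0,0.9,0,0,0,0.7,0,0,0.9,0,0,0,0.7,0,0,0.7,0,0,0,0.7,0,0,0,0,0,0,0.7,0,0,0,0,0,0,0.7]}}

```text
t: 33.83
eef_pos: [0.5131, -0.1108, 0.0837]
tool_rot: [-0.0, -0.011, 1.0, 0.0]
contact_force: [-0.6, -0.6, 0.5]
gripper_width: 0.701
grasp_force: 0.0
```

Call:
{"op": "jog_arm", "data": {"moves": [0,0,0.8,0,0,0,0.7,0,0,0.9,0,0,0,0.7,0,0,0.9,0,0,0,0.7,0,0,0.7,0,0,0,0.7,0,0,0.4,0,0,0,0.7,0,0,0.2,0,0,0,0.7,0,0,0,0,0,0,0.7,0,0,0,0,0,0,0.5], "grip_force": 70}}

```text
t: 34.5
eef_pos: [0.5141, -0.1109, 0.0062]
tool_rot: [0.001, -0.011, 1.0, -0.0]
contact_force: [-0.6, 0.7, 0.2]
gripper_width: 0.577
grasp_force: 0.0
```

Call:
{"op": "jog_arm", "data": {"moves": [0,0,0,0,0,0,0.4,0,0,0,0,0,0,0.3,0,0,0,0,0,0,0.2,0,0,0,0,0,0,0.1,0,0,0,0,0,0,0.05,0,0,0,0,0,0,0.05,0,0,0,0,0,0,0.05,0,0,0,0,0,0,0.05]}}

```text
t: 35.17
eef_pos: [0.5138, -0.1109, 0.0062]
tool_rot: [0.001, -0.011, 1.0, 0.0]
contact_force: [-1.0, 0.2, 6.9]
gripper_width: 0.172
grasp_force: 68.2
```

Call:
{"op": "jog_arm", "data": {"moves": [0,0,0,0,0,0,0.05,0,0,0,0,0,0,0.05,0,0,-0.1,0,0,0,0.05,0,0,-0.2,0,0,0,0.05,0,0,-0.3,0,0,0,0.05,0,0,-0.3,0,0,0,0.05,0,0,0,0,0,0,0.05,0,0,0,0,0,0,0.05]}}

```text
t: 35.83
eef_pos: [0.5136, -0.1107, 0.0238]
tool_rot: [0.0, -0.011, 1.0, -0.0]
contact_force: [0.4, -0.7, -3.4]
gripper_width: 0.174
grasp_force: 68.4
```

```bash
python3 - <<'E'
from h import *
o=get_obs(); print(o["eef_pos"],o["contact_force"],o["torque"])
im=read_camera("side")["color"][150:270,320:480]; cv2.imwrite("pics/mal.png",cv2.resize(im,None,fx=4,fy=4,interpolation=cv2.INTER_CUBIC))
E
```

```text
[ 0.51364564 -0.11065253  0.02375264] [ 0.37592317 -0.68915319 -3.36600341] [-0.05153447 -0.07379141  0.00546945]
```

View pics/mal.png

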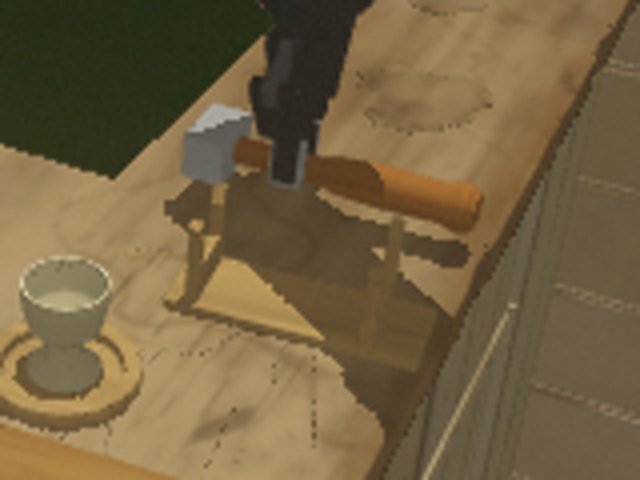

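The mallet is lifted level at its balance point (3.4 N). Carry it over.

Call:
{"op": "jog_arm", "data": {"moves": [0,0,-0.3,0,0,0,0.05,0,0,-0.6,0,0,0,0.05,0,0,-0.7,0,0,0,0.05,0,0,-0.8,0,0,-0.27,0.05,0,0,-0.8,0,0,-0.27,0.05,0,0,-0.7,0,0,-0.27,0.05,0,0,-0.6,0,0,-0.27,0.05,0,0,-0.2,0,0,0,0.05]}}

```text
t: 36.55
eef_pos: [0.5144, -0.111, 0.1196]
tool_rot: [0.002, -0.049, 0.999, -0.0]
contact_force: [-0.1, 0.4, -3.1]
gripper_width: 0.175
grasp_force: 68.4
```

Call:
{"op": "jog_arm", "data": {"moves": [0,0.3,0,0,0,0,0.05,0,0.6,0,0,0,0,0.05,0,0.9,0,0,0,0,0.05,0,1,0,0,0,0,0.05,0,1,0,0,0,0,0.05,0,0.9,0,0,0,0,0.05,0,0.5,0,0,0,0,0.05,0,0.25,0,0,0,0,0.05]}}

```text
t: 37.22
eef_pos: [0.5018, 0.0004, 0.1165]
tool_rot: [-0.001, -0.05, 0.999, 0.0]
contact_force: [-0.1, 0.1, -4.5]
gripper_width: 0.172
grasp_force: 68.5
```

Call:
{"op": "jog_arm", "data": {"moves": [0,0,0,0,0,0,0.05,0,0,0,0,0,0,0.05,0,0,0.3,0,0,0,0.05,0,0,0.3,0,0,0,0.05,0,0,0.2,0,0,0,0.05,0,0,0,0,0,0,0.05,0,0,0,0,0,0,0.05,0,0,0,0,0,0,0.05]}}

```text
t: 37.88
eef_pos: [0.5027, -0.0026, 0.1012]
tool_rot: [-0.0, -0.049, 0.999, -0.0]
contact_force: [0.1, -0.9, -3.4]
gripper_width: 0.176
grasp_force: 68.5
```

```bash
python3 - <<'E'
from h import *
o=get_obs(); print(o["eef_pos"],R.from_quat(np.roll(o["tool_rot"],-1)).as_matrix().round(3))
c=read_camera("wrist"); a=c["color"]; b=read_camera("side")["color"][150:270,320:480]
cv2.imwrite("pics/fit.png",np.vstack([a[:300],cv2.resize(b,(400,300),interpolation=cv2.INTER_CUBIC) if 0 else np.hstack([cv2.resize(b,(400,300),interpolation=cv2.INTER_CUBIC),np.zeros((300,240,3),np.uint8)])]))
E
```

```text
[ 0.50271492 -0.00257124  0.10123135] [[-0.995 -0.097 -0.   ]
 [-0.097  0.995 -0.   ]
 [ 0.    -0.    -1.   ]]
```

View pics/fit.png

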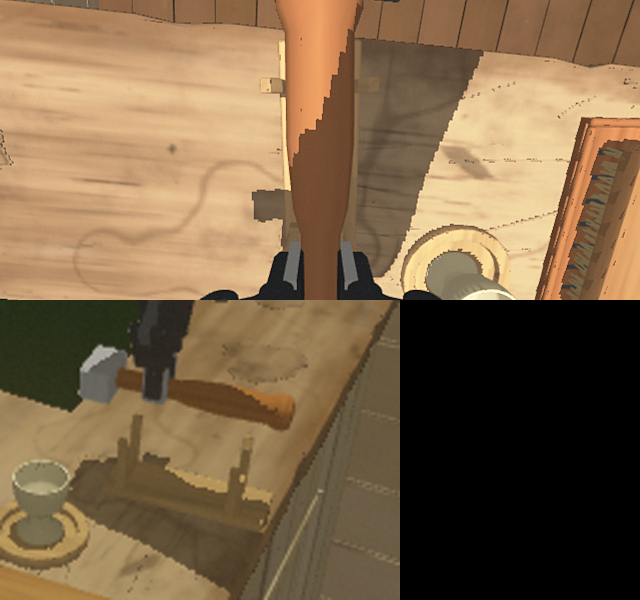

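The handle (u 287–356) is centred between the near fork's tips (261–378), and the mallet hangs level. Lower it.

Call:
{"op": "jog_arm", "data": {"moves": [0,0,0.3,0,0,0,0.05,0,0,0.5,0,0,0,0.05,0,0,0.6,0,0,0,0.05,0,0,0.6,0,0,0,0.05,0,0,0.6,0,0,0,0.05,0,0,0.4,0,0,0,0.05,0,0,0.2,0,0,0,0.05,0,0,0,0,0,0,0.05]}}

```text
t: 38.65
eef_pos: [0.502, -0.0024, 0.0362]
tool_rot: [-0.001, -0.049, 0.999, -0.0]
contact_force: [0.2, 0.7, -2.4]
gripper_width: 0.171
grasp_force: 68.5
```

Call:
{"op": "jog_arm", "data": {"moves": [0,0,0.1,0,0,0,0.05,0,0,0.1,0,0,0,0.05,0,0,0.1,0,0,0,0.05,0,0,0.05,0,0,0,0.05,0,0,0,0,0,0,0.05,0,0,0,0,0,0,0.05,0,0,0,0,0,0,0.05,0,0,0,0,0,0,0.05]}}

```text
t: 39.32
eef_pos: [0.5028, -0.0022, 0.0304]
tool_rot: [0.0, -0.049, 0.999, 0.0]
contact_force: [-0.7, 0.0, -3.2]
gripper_width: 0.172
grasp_force: 68.5
```

Call:
{"op": "jog_arm", "data": {"moves": [0,0,0.05,0,0,0,0.05,0,0,0.05,0,0,0,0.05,0,0,0.05,0,0,0,0.05,0,0,0,0,0,0,0.05,0,0,0,0,0,0,0.05,0,0,0,0,0,0,0.05,0,0,0,0,0,0,0.05,0,0,0,0,0,0,0.05]}}

```text
t: 39.98
eef_pos: [0.5029, -0.0022, 0.0284]
tool_rot: [0.0, -0.049, 0.999, 0.001]
contact_force: [-5.2, -0.1, 15.4]
gripper_width: 0.176
grasp_force: 70.6
```

Seated. Release gently and back off.

Call:
{"op": "jog_arm", "data": {"moves": [0,0,-0.03,0,0,0,0.15,0,0,0,0,0,0,0.2,0,0,0,0,0,0,0.3,0,0,0,0,0,0,0.45,0,0,0,0,0,0,0.6,0,0,0,0,0,0,0.7,0,0,-0.3,0,0,0,0.7,0,0,-0.6,0,0,0,0.7], "grip_force": 30}}

```text
t: 40.65
eef_pos: [0.5017, -0.0024, 0.0455]
tool_rot: [-0.001, -0.049, 0.999, -0.0]
contact_force: [1.0, -0.2, 0.7]
gripper_width: 0.7
grasp_force: 0.0
```

Call:
{"op": "jog_arm", "data": {"moves": [0,0,-1,0,0,0,0.7,0,0,-1,0,0,0,0.7,0,0,-1,0,0,0,0.7,0,0,-1,0,0,0,0.7,0,0,-1,0,0,0,0.7,0,0,-1,0,0,0,0.7,0,0,-1,0,0,0,0.7,0,0,-1,0,0,0,0.7]}}

```text
t: 41.32
eef_pos: [0.5024, -0.0026, 0.2079]
tool_rot: [0.0, -0.049, 0.999, 0.0]
contact_force: [0.3, 1.0, -1.1]
gripper_width: 0.697
grasp_force: 0.0
```

Call:
{"op": "jog_arm", "data": {"moves": [0,-1,0,0,0,0,0.7,0,-1,0,0,0,0,0.7,0,-1,0,0,0,0,0.7,0,-1,0,0,0,0,0.7,0,-1,0,0,0,0,0.7,0,-1,0,0,0,0,0.7,0,-0.5,0,0,0,0,0.7,0,0,0,0,0,0,0.7]}}

```text
t: 41.98
eef_pos: [0.5151, -0.1343, 0.2068]
tool_rot: [0.0, -0.047, 0.999, -0.001]
contact_force: [0.2, -0.2, 0.5]
gripper_width: 0.7
grasp_force: 0.0
```

```bash
python3 - <<'E'
from h import *
a=read_camera("side")["color"][140:340,210:460]; cv2.imwrite("pics/end.png",cv2.resize(a,None,fx=3,fy=3,interpolation=cv2.INTER_CUBIC))
E
```

```text
(no output)
```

View pics/end.png

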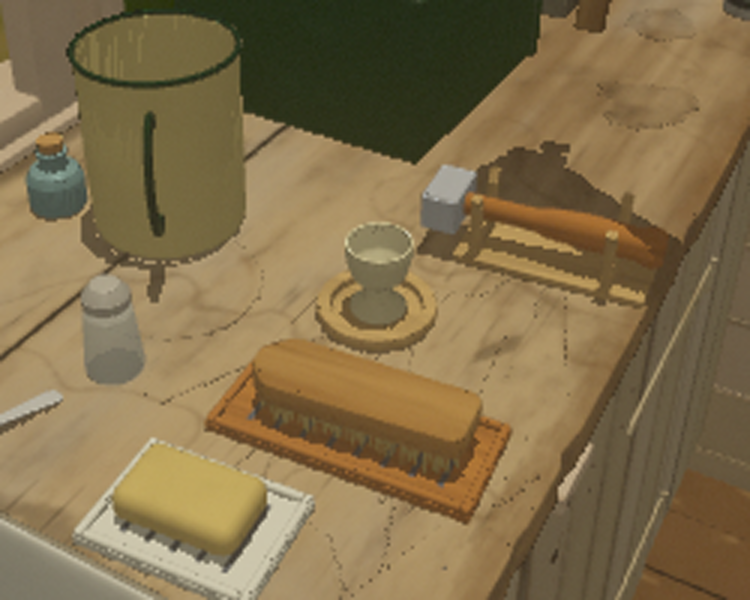

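All four things sit in their holders, and the mug and shaker are undisturbed.

```bash
python3 -c "
from station import *
print(hand_in())"
```

```text
the job is handed in; nothing more can be done
None
```

I handed the job in at about 42 s: the soap, brush, egg cup and mallet are all in their holders and released, and the mug and shaker look undisturbed in the last picture; no verdict came back.

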